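# Eject the backup drive and catch it

### The arm

A 6-joint arm with a two-finger parallel gripper is mounted at the origin on the work surface. World frame = base frame: x ahead of the robot, y to its left, z up, the work surface at z = 0. Lengths are in m, angles in rad, forces in N, time in s.
With the tool pointing down it reaches from about 0.3 to 0.875 m from the base axis. Payload 6.4 kg.
Tool frame: the origin (TCP) lies midway between the tips of the shut fingers; the grasp point (between the pads) lies 19 mm behind it; x points along the fingers, y is the direction in which the jaws open and shut, and the axes are right-handed (so a half turn about x gives the same grasp; the last joint's range is limited). The gripper opens to 85 mm and grips with 20 to 120 N. Pads are 22 mm wide; open, the fingers measure 114 mm over their backs; the gripper's body (76 mm by 85 mm) begins 54 mm behind the grasp point. The pads swing forward as they close: fully open they stand 13 mm farther back than shut.
Start: joints at [1.059, 0.181, 1.607, -0, 1.354, -0.206], TCP at [0.173, 0.548, 0.231] pointing down, gripper open.
Joint ranges: [-2.99, 2.99], [-0.89, 2.07], [0.3, 2.58], [-1.14, 4.28], [0, 2.63], [-3.12, 3.12]. Speed limits (rad/s): [2.57, 2.57, 3.01, 3.14, 3.14, 3.14].

### API

Orientations are given as a unit quaternion [w, x, y, z].
In Python, from bench import ctrl gives the robot as it stands.
- The arm moves only by the tool step_arm, never from a script. Its argument "motion" is a list of rows, each a list of 7 numbers: the shift along the tool's x, y, z in mm, then the turn, a rotation vector about the tool's x, y, z in degrees, then the closure in counts, from 0 (fully open) to 255 (shut). In form: [[tx, ty, tz, rx, ry, rz, hand], ...]. A call has 1 to 10 rows; each row is the pose to reach, as a shift and turn from the pose commanded when the call began, along the tool's axes at that moment; what a row does not reach only later rows make up. A row lasts 1/8 s, in which the tool goes at most 62.5 mm and 10.7 degrees, less where a joint would pass 70% of its speed; a pose out of reach is approached as far as the arm can. A call with a gripper value outside its range is refused whole. The fingers move at their own pace and stop on an object; the grip force is fixed at half the most. Time passes only in rows, so rows that repeat a pose let the fingers close. It gives the time, the measured TCP pose, the force and the opening at its end, in the units of the state.
- ctrl.get_obs(): the state, without advancing time (a new reading comes with each control period).
- ctrl.camera(name): name is "scene" or "top"; returns (picture, depth): 384x512x3 uint8, red, green, blue; 384x512 float32, m along the optical axis (not along the pixel's ray), 0 where there is no reading.
- ctrl.camera_info(name): a dict with "fx", "fy", "cx", "cy" (pixels), "T" (4x4, takes a point from camera to world coordinates). Camera axes: x right, y down, z forward; pixel columns grow to the right and rows downward; lengths in m; the calibration is good to about 2 mm. A picture is of the moment at which its call begins. camera_info takes no time and is no camera call.
- ctrl.hand_in(): hands the job in, once; it reports no verdict.
The state is a dict: "time_s": time; "q": joint angles; "dq": joint speeds; "joint_efforts": joint torques, N m; "eef_pos": TCP position; "eef_rot": TCP orientation; "wrist_force": force on the tool from outside, world axes, zero at the start; "torque": the same for the moment, N m; "opening": opening from 0.0 (shut) to 1.0 (fully open).
Only numpy, scipy, OpenCV 4.12 (cv2) and the standard library are available. Lean on these libraries where they do the work, as an engineer would, in place of code of your own. Each camera call takes 0.05 s, during which the arm holds its last target. There are 200 camera calls.

### The job

Press the desk dock's steel release paddle down with one finger so that the backup drive pops out past the latch, and stop the drive with the other finger while its front is still over the dock's ledge, before it slides off. Do not pinch, lift or carry the drive, and leave the other things on the desk where they are. Finish while holding: the paddle still pressed fully down and the drive at rest against your finger.

Things in the scene. Friction and masses are not known exactly. Their poses are not given: they have to be found in the camera images.
- dock: Low grey drive dock fixed to the desk. Origin on its underside (desk level) below the middle of the bay mouth; the drive comes out along its -x, y is across, z up. Deck 210 x 84 mm, top at z=24 mm, x=-60 to 150 mm. Bay x=0 to 88 mm between black cheeks (inner faces y=+-33, top z=42 mm). Behind it the ejector housing (top z=60 mm). In front of it an open ledge with a steel paddle along its +y side
- ledge_edge (a point): Middle of the ledge's free front edge, on the deck's top: dock x=-60, y=0, z=24 mm. The ledge (dock x=-60 to 0) is open, with only a low rail (top z=32 mm) along y=-35 mm
- drive: Aluminium drive cartridge, black front, white top, 80 (x) x 64 (y) x 28 (z) mm, 0.12 to 0.26 kg, loose in the bay. Origin: centre of its underside; axes as the dock's. Home: origin at dock x=40, y=0, z=24 mm, front face at x=0, top at z=52 mm. A spring plate behind it pushes it to -x with about 4 N over 105 mm; let go, it shoots out in about 0.3 s and falls off the ledge unless something stands in its way
- drive_front (a point): Centre of the drive's front face (32 mm from either side, 14 mm above its underside)
- paddle (a joint): How far the release paddle is pressed, m: 0 at rest, 0.010 at its lower stop; it moves straight down. Pressing it draws the latch tooth the same distance sideways (+y) out of the drive's path and lets go of the drive at about 0.006 to 0.0075. Takes about 2 N at first, 5 to 8 N to go down; springs back when let go (only to about 0.006 if the drive then stands beside the tooth)
- paddle_top (a point): Middle of the top face of the paddle, a plain steel plate 50 (x) x 44 (y) x 6 mm on a block beside the ledge, at dock x=-58 to -8, y=46 to 90 mm. At rest this point is at dock x=-33, y=68, z=46 mm; fully pressed at z=36 mm
- latch_tooth (a point): Middle of the small steel latch tooth that stands before the drive's front at its +y corner: 8 x 16 x 8 mm, at rest at dock x=-8 to 0, y=26 to 42, z=40 to 48 mm
- mug: White mug, 80 mm wide, 90 mm high, loose; origin under its centre. Leave it alone
- tape: Roll of clear tape lying flat, 76 mm wide, 19 mm high, loose; origin under its centre. Leave it alone
- notes: Pad of yellow sticky notes, 76 x 76 x 22 mm, loose; origin under its centre. Leave it alone
- stapler: Black stapler lying along its x, 140 x 36 x 47 mm, loose; origin under its centre. Leave it alone
- punch: Black hole punch, 110 x 120 x 63 mm, loose; origin under its centre. Leave it alone
- pencup: Dark steel pen cup, 80 mm wide, 100 mm high, loose; origin under its centre. Leave it alone
- clipbox: Small cardboard box of paper clips, 70 x 50 x 24 mm, loose; origin under its centre. Leave it alone
Things that resemble listed ones, but are neither listed nor needed, are in the scene too. There is more than one size of the drive; the job needs the smallest. Leave any blue look-alike of the dock alone.

How it is judged:
By the outcome, as a careful person would: the job done as asked, in the order asked, and still so for the second after the job is handed in, while the arm keeps its last pose, push and grip.
It also fails if it takes over 29 s, if anything falls off the work surface, if the arm or the gripper's body presses on something with over 40 N, if the wrist force passes 120 N, or if a joint passes its speed limit or range.

## Working session

There is one attempt and no reset: what is moved stays moved. The work goes in short steps, Python scripts to look and compute and a tool call to move; the robot and the scene stay as the last step left them, time stands still between calls to the robot, and variables do not carry over. Pictures are saved under pics/ and viewed, about 8 in all and at most 12, crops included, and the job is handed in when it is done.

Besides the shell and the picture viewer there is one more tool, called after "Emit:" as name([rows], argument=value, ...), one row to a line, values as JSON. step_arm: Moves the arm, as the interface text tells. Its arguments: {"type":"object","properties":{"motion":{"type":"array","items":{"type":"array","items":{"type":"number"}}}},"required":["motion"]}

```bash
mkdir -p pics
cat > h.py <<'E'
import numpy as np, cv2
from bench import ctrl
def snap(n,tag):
    im,d=ctrl.camera(n); np.savez(f'pics/{tag}.npz',im=im,d=d); return im,d
def load(tag):
    z=np.load(f'pics/{tag}.npz'); return z['im'],z['d']
def cloud(n,d):
    c=ctrl.camera_info(n); v,u=np.mgrid[:d.shape[0],:d.shape[1]]
    P=np.stack([(u-c['cx'])/c['fx']*d,(v-c['cy'])/c['fy']*d,d],-1)
    P=P@c['T'][:3,:3].T+c['T'][:3,3]; P[d==0]=np.nan; return P
E
python3 - <<'E'
from h import *
for n in('top','scene'):
    im,d=snap(n,n+'0'); cv2.imwrite(f'pics/{n}0.png',cv2.resize(im[...,::-1],(800,600)))
    print(ctrl.camera_info(n)['T'].round(3).tolist())
o=ctrl.get_obs();print(o)
E
```

```text
[[-0.048, -0.972, 0.23, 0.201], [-0.999, 0.048, -0.006, -0.007], [-0.005, -0.23, -0.973, 1.285], [0.0, 0.0, 0.0, 1.0]]
[[0.164, 0.82, -0.548, 1.157], [0.986, -0.14, 0.086, -0.112], [-0.006, -0.555, -0.832, 1.097], [0.0, 0.0, 0.0, 1.0]]
{'time_s': 0.1, 'q': array([ 1.05867038e+00,  1.81497299e-01,  1.60791483e+00,  9.06718757e-06,
        1.35379828e+00, -2.06304527e-01]), 'dq': array([-0.00064788, -0.00190239, -0.00246197, -0.00217374,  0.00010111,
       -0.00017808]), 'joint_efforts': array([ 9.12730538e-04, -4.45878911e+01, -3.52242923e+01, -3.88618782e-04,
        3.97033029e-03,  3.76085688e-05]), 'eef_pos': array([0.17285122, 0.5478791 , 0.23045377]), 'eef_rot': array([ 0.69865187,  0.10716963,  0.69905987, -0.10823834]), 'wrist_force': array([ 0.12967394, -0.2407151 , -0.06958103]), 'torque': array([-0.01163602,  0.06271346, -0.01251399]), 'opening': 1.0011751678471166}
```

View pics/top0.png

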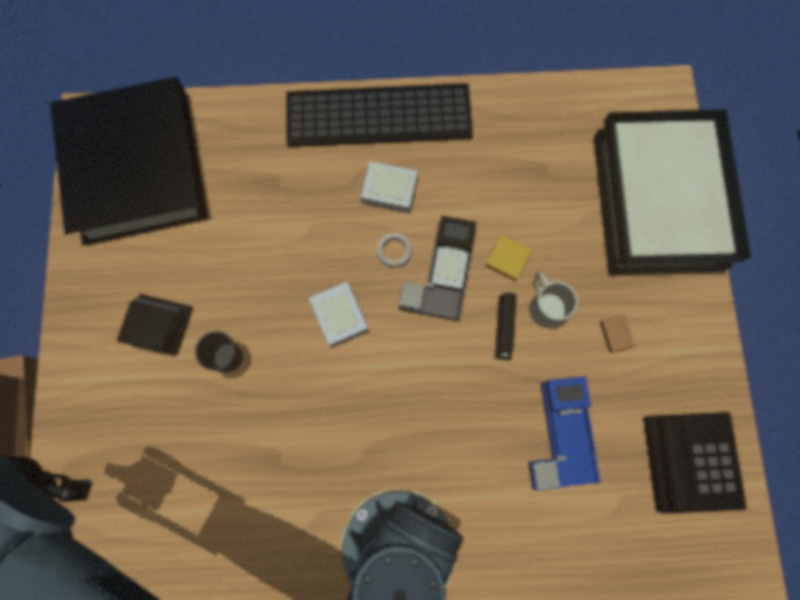

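View pics/scene0.png

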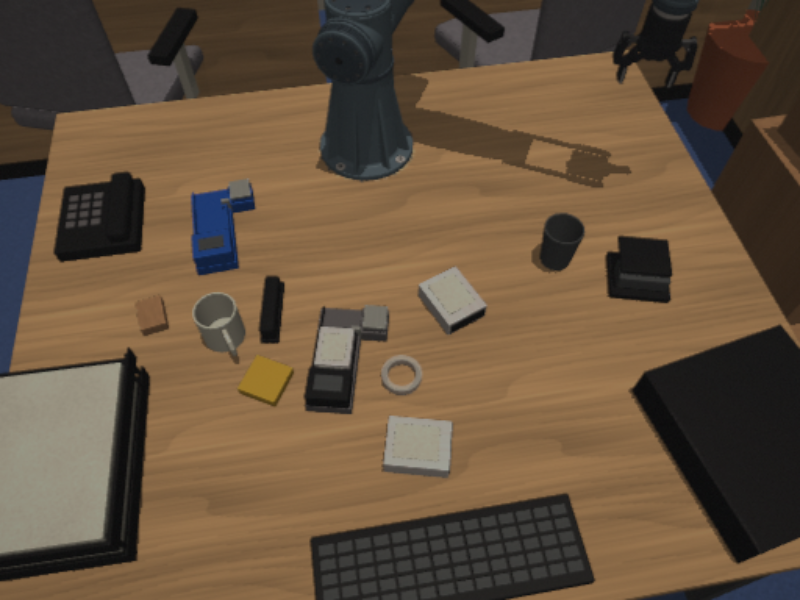

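The grey dock is at about (440,270) in the top view, with its ledge facing the robot and the paddle at (411,296). The drive is in the bay at (450,267). The blue look-alike is at (570,435). The two loose drives look larger than the one in the bay. Next I'll get the dock's pose from depth.

```bash
python3 - <<'E'
from h import *
s=512/800
for n,box in (('top',(385,205,490,330)),('scene',(290,290,400,425))):
    im,d=load(n+'0'); P=cloud(n,d)
    u0,v0,u1,v1=[int(a*s) for a in box]
    c=cv2.resize(im[v0:v1,u0:u1,::-1],None,fx=7,fy=7,interpolation=cv2.INTER_CUBIC)
    cv2.imwrite(f'pics/{n}_crop.png',c); print(n,u0,v0,c.shape)
    Q=P[v0:v1,u0:u1].reshape(-1,3)
    for lo,hi,l in((.018,.030,'deck'),(.040,.0485,'pad'),(.0485,.0555,'drive'),(.0565,.066,'hous'),(.018,.07,'all')):
        m=(Q[:,2]>lo)&(Q[:,2]<hi); R=Q[m]
        r=cv2.minAreaRect((R[:,:2]*1000).astype(np.float32)); print(l,m.sum(),np.median(R,0).round(4),np.round(r[0],1),np.round(r[1],1),round(r[2],1))
E
cd pics; python3 -c "
import cv2,numpy as np
a=cv2.imread('top_crop.png');b=cv2.imread('scene_crop.png')
h=max(a.shape[0],b.shape[0]);f=lambda x:cv2.copyMakeBorder(x,0,h-x.shape[0],0,0,0)
c=cv2.hconcat([f(a),f(b)]);print(c.shape);cv2.imwrite('both.png',c)"
```

```text
top 246 131 (560, 469, 3)
deck 660 [ 0.5044 -0.1084  0.0239] [ 582.6 -100.1] [244.4 229.8] 77.1
pad 258 [ 0.5211 -0.0694  0.0456] [ 590.3 -108.6] [145.5 228.9] 86.2
drive 475 [ 0.5553 -0.1338  0.0523] [ 559.5 -125.7] [104.1 224.3] 57.0
hous 416 [ 0.6313 -0.1539  0.0605] [ 593.4 -145.7] [ 77.4 150.1] 76.6
all 1976 [ 0.5513 -0.1273  0.0476] [ 582.6 -100.1] [244.4 229.8] 77.1
scene 185 185 (609, 497, 3)
deck 624 [ 0.5079 -0.1067  0.0239] [ 568.2 -120.2] [202.1 216.1] 80.5
pad 356 [ 0.5263 -0.0703  0.0454] [ 597.6 -114.2] [157.5 245.6] 86.7
drive 558 [ 0.5628 -0.1369  0.0524] [ 567.7 -125.8] [107.4 231.5] 59.2
hous 589 [ 0.6375 -0.1547  0.0606] [ 605.5 -147.4] [ 78.  129.7] 74.8
all 2360 [ 0.5782 -0.1298  0.0491] [ 585.1 -123. ] [202.1 250.5] 80.5
(609, 966, 3)
```

View pics/both.png

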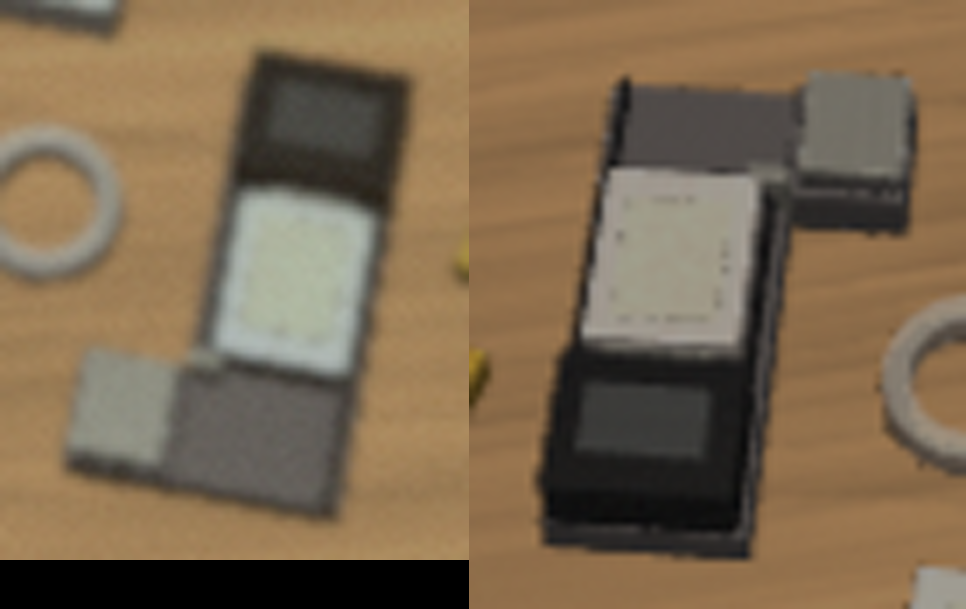

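The crops show the whole dock: drive in the bay, tooth at (205,358) in the top crop, paddle plate at (120,405). I'll fit the pose to the corners I can read in both views.

```bash
cat > fit.py <<'E'
from h import *
from scipy.optimize import least_squares
T=[((0,32,52),213,353),((0,-32,52),355,374),((80,32,52),240,192),((80,-32,52),380,208),((-8,90,46),87,347),((-58,90,46),68,462),((-8,46,46),180,367),((150,42,60),260,52),((150,-42,60),410,78),((-60,-42,24),336,517)]
S=[((-58,90,46),443,77),((-58,46,46),341,73),((-8,46,46),327,168),((-8,90,46),437,178),((0,32,52),291,178),((0,-32,52),141,170),((80,-32,52),112,340),((80,32,52),273,352)]
I=[]
for n,L,u0,v0 in(('top',T,246,131),('scene',S,185,185)):
    c=ctrl.camera_info(n); I.append((c,np.array([l[0] for l in L])/1000,np.array([[(l[1]+.5)/7-.5+u0,(l[2]+.5)/7-.5+v0] for l in L])))
def W(p,X):
    c,s=np.cos(p[2]),np.sin(p[2]); return X@np.array([[c,-s,0],[s,c,0],[0,0,1]]).T+[p[0],p[1],0]
def res(p):
    r=[]
    for c,X,uv in I:
        Y=(W(p,X)-c['T'][:3,3])@c['T'][:3,:3]
        r.append(np.c_[Y[:,0]/Y[:,2]*c['fx']+c['cx'],Y[:,1]/Y[:,2]*c['fy']+c['cy']]-uv)
    return np.vstack(r).ravel()
if __name__=='__main__':
    all_I=I[:]
    for sel in ([0],[1],[0,1]):
        I[:]=[all_I[k] for k in sel]; f=least_squares(res,[.51,-.12,-.15],loss='soft_l1'); print(sel,f.x.round(4))
    print(f.fun.reshape(-1,2).round(1).tolist())
    # yaw check from depth: drive / paddle medians
    for nm,pt in(('paddle',(-33,68,46)),('drive',(40,0,52)),('ledge',(-30,-2,24)),('hous',(119,0,60))): print(nm,W(f.x,np.array([pt])/1000).round(4))
    from scipy.spatial.transform import Rotation as R
    q=ctrl.get_obs()['eef_rot']; M=R.from_quat(np.r_[q[1:],q[0]]).as_matrix(); print(M.round(3))
    for n in('top','scene'):
        P=cloud(n,load(n+'0')[1]).reshape(-1,3); c,s=np.cos(f.x[2]),np.sin(f.x[2]); Q=(P-[f.x[0],f.x[1],0])@np.array([[c,-s,0],[s,c,0],[0,0,1]])
        m=(Q[:,1]>50)if 0 else (Q[:,1]>.050)&(Q[:,1]<.1)&(Q[:,0]>-.07)&(Q[:,0]<.0)&(Q[:,2]>.043)
        print(n,'paddle box',np.percentile(Q[m],[2,50,98],axis=0).round(4).tolist())
        m=(abs(Q[:,1])<.031)&(Q[:,0]>-.02)&(Q[:,0]<.09)&(abs(Q[:,2]-.052)<.003); print('drive x',np.percentile(Q[m],[1,99],axis=0).round(4).tolist())
        m=(abs(Q[:,0]-.115)<.025)&(abs(Q[:,1])<.06)&(abs(Q[:,2]-.060)<.004); print('hous y',np.percentile(Q[m],[1,99],axis=0).round(4).tolist())
E
python3 fit.py
```

```text
[0] [ 0.5193 -0.1278 -0.2334]
[1] [ 0.5226 -0.1269 -0.2353]
[0, 1] [ 0.5209 -0.1272 -0.2382]
[[-0.2, -0.5], [-1.2, 0.0], [0.2, -0.4], [-0.8, 0.8], [-0.0, -0.1], [-0.1, -2.0], [-0.2, -0.5], [-1.8, -1.2], [1.5, -0.5], [0.7, -0.5], [-0.2, -0.3], [-0.2, -0.6], [0.1, 0.1], [-0.7, -0.5], [0.1, -0.4], [-0.2, -0.5], [-0.0, -0.5], [-0.5, -0.8]]
paddle [[ 0.5049 -0.0533  0.046 ]]
drive [[ 0.5597 -0.1366  0.052 ]]
ledge [[ 0.4912 -0.122   0.024 ]]
hous [[ 0.6365 -0.1553  0.06  ]]
[[-0.001  0.301  0.954]
 [-0.001  0.954 -0.301]
 [-1.    -0.002 -0.   ]]
top paddle box [[-0.0574, 0.0509, 0.0436], [-0.033, 0.0691, 0.0472], [-0.009, 0.0888, 0.0517]]
drive x [[-0.002, -0.0304, 0.0491], [0.0883, 0.0306, 0.0549]]
hous y [[0.0906, -0.039, 0.0563], [0.1395, 0.0372, 0.0638]]
scene paddle box [[-0.0569, 0.0507, 0.0437], [-0.0317, 0.0692, 0.0466], [-0.0074, 0.0889, 0.0501]]
drive x [[0.0009, -0.0303, 0.0491], [0.0811, 0.0305, 0.0549]]
hous y [[0.0909, -0.0385, 0.0566], [0.1398, 0.0375, 0.0638]]
```

The fit agrees between views to about 2 mm: dock origin (0.521, -0.127), yaw -13.6°. Plan: TCP at dock x≈-35, y≈31, with the jaws along dock y and the inner faces about 55 mm apart. That puts one finger on the paddle at y≈66 and the other on the drive's path at y≈-4. I'll start by moving across at height.

Emit:
step_arm([
  [0, -39, 38, 0, 0, 0, 0],
  [0, -78, 76, 0, 0, 0, 0],
  [0, -117, 114, 0, 0, 0, 0],
  [0, -156, 152, 0, 0, 0, 20],
  [0, -195, 190, 0, 0, 0, 40],
  [0, -234, 228, -1, 0, 0, 60],
  [0, -273, 266, -2, 0, 0, 88],
  [0, -312, 304, -3, 0, 0, 88],
  [0, -351, 342, -3.9, 0, 0, 88],
  [0, -390, 380, -3.9, 0, 0, 88],
])

```text
time_s: 1.35
eef_pos: [0.4184, 0.0603, 0.2312]
eef_rot: [0.702, 0.084, 0.702, -0.084]
wrist_force: [0.2, -0.0, -0.2]
opening: 0.657
```

Emit:
step_arm([
  [0, -35, 30, 0, 0, 0, 88],
  [10, -70, 60, 0, 0, 0, 88],
  [30, -105, 90, 0, 0, 0, 88],
  [60, -128, 109, 0, 0, 0, 88],
  [100, -128, 109, 0, 0, 0, 88],
  [140, -128, 109, 0, 0, 0, 88],
  [160, -128, 109, 0, 0, 0, 88],
  [160, -128, 109, 0, 0, 0, 88],
])

```text
time_s: 2.35
eef_pos: [0.4921, -0.0873, 0.0693]
eef_rot: [0.7, 0.084, 0.704, -0.083]
wrist_force: [0.3, 0.3, -0.2]
opening: 0.653
```

Run:
```python
from h import *
o=ctrl.get_obs(); p=np.array([.5209,-.1272,-.2382]); c,s=np.cos(p[2]),np.sin(p[2])
d=o['eef_pos']-[p[0],p[1],0]; print('dock',c*d[0]+s*d[1],-s*d[0]+c*d[1],d[2],o['opening'],o['q'].round(3))
im,dd=snap('scene','s1'); a=cv2.resize(im[150:280,160:290,::-1],None,fx=4.5,fy=4.5,interpolation=cv2.INTER_CUBIC); cv2.imwrite('pics/s1.png',a)
Q=(cloud('scene',dd).reshape(-1,3)-[p[0],p[1],0])@np.array([[c,-s,0],[s,c,0],[0,0,1]])
m=(Q[:,0]<-.012)&(Q[:,0]>-.06)&(Q[:,2]>.062)&(Q[:,2]<.10)&(abs(Q[:,1]-.03)<.06); R=Q[m]
for nm,k in(('A',R[:,1]>.035),('B',R[:,1]<.025)):
    print(nm,k.sum(), np.percentile(R[k],[2,50,98],axis=0).round(4).tolist())
```

```text
dock -0.037429830657424217 0.03193818041648605 0.06934451732643304 0.6533974859887257 [-0.414  0.234  1.911 -0.     1.001 -1.747]
A 20 [[-0.0314, 0.0597, 0.0752], [-0.0287, 0.0649, 0.0886], [-0.0251, 0.071, 0.0974]]
B 24 [[-0.0457, -0.0103, 0.0761], [-0.0295, -0.0001, 0.0896], [-0.0256, 0.0027, 0.0977]]
```

View pics/s1.png

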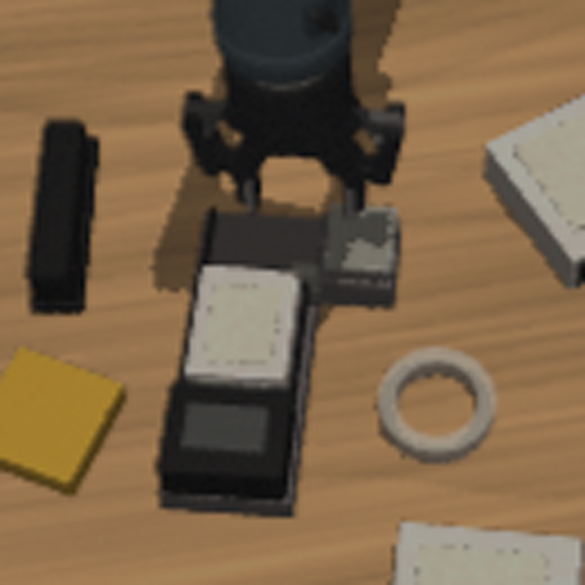

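The picture shows one finger over the plate at (350,200) and the other over the ledge at (250,200). Depth puts them at dock y≈65 and y≈-4, with their front at x≈-26 and tips at z≈75 mm. Now I'll descend until the finger just touches the paddle.

Emit:
step_arm([
  [15, 0, 1, 0, 0, 0, 88],
  [25, 0, 1, 0, 0, 0, 88],
  [30, 0, 1, 0, 0, 0, 88],
  [30, 0, 1, 0, 0, 0, 88],
])

```text
time_s: 2.9
eef_pos: [0.4947, -0.0882, 0.0411]
eef_rot: [0.702, 0.084, 0.702, -0.084]
wrist_force: [0.3, -0.1, -0.1]
opening: 0.656
```

Emit:
step_arm([
  [2, 0, 0, 0, 0, 0, 88],
  [4, 0, 0, 0, 0, 0, 88],
  [4, 0, 0, 0, 0, 0, 88],
])

```text
time_s: 3.28
eef_pos: [0.495, -0.0883, 0.0375]
eef_rot: [0.702, 0.084, 0.702, -0.084]
wrist_force: [-1.0, 0.8, 2.9]
opening: 0.659
```

In contact at 2.9 N. Pressing on down.

Emit:
step_arm([
  [2, 0, 0, 0, 0, 0, 88],
  [4, 0, 0, 0, 0, 0, 88],
  [6, 0, 0, 0, 0, 0, 88],
  [8, 0, 0, 0, 0, 0, 88],
  [9, 0, 0, 0, 0, 0, 88],
  [9, 0, 0, 0, 0, 0, 88],
])

```text
time_s: 4.03
eef_pos: [0.4951, -0.0881, 0.031]
eef_rot: [0.702, 0.084, 0.702, -0.084]
wrist_force: [-12.5, 4.0, 35.1]
opening: 0.658
```

```bash
cat > look.py <<'E'
from h import *
import sys
t=sys.argv[1]
p=np.array([.5209,-.1272,-.2382]); c,s=np.cos(p[2]),np.sin(p[2])
print({k:np.round(v,4) for k,v in ctrl.get_obs().items() if k in('eef_pos','wrist_force','opening','time_s')})
for n,(v0,u0) in(('scene',(185,185)),('top',(131,246))):
    im,dd=snap(n,n+t); a=cv2.resize(im[v0:v0+90,u0:u0+75,::-1],None,fx=6,fy=6,interpolation=cv2.INTER_CUBIC); cv2.imwrite(f'pics/{n}{t}.png',a)
    Q=(cloud(n,dd).reshape(-1,3)-[p[0],p[1],0])@np.array([[c,-s,0],[s,c,0],[0,0,1]])
    m=(abs(Q[:,1])<.025)&(Q[:,0]>-.07)&(Q[:,0]<.085)&(abs(Q[:,2]-.052)<.003); print(n,'drive top x',np.percentile(Q[m,0],[1,50,99]).round(4).tolist())
    m=(abs(Q[:,1]-.068)<.016+.004)&(Q[:,0]>-.055)&(Q[:,0]<-.011)&(Q[:,2]<.052)&(Q[:,2]>.02); print('paddle z',m.sum(),np.percentile(Q[m,2],[10,50,90]).round(4).tolist())
a=cv2.hconcat([cv2.imread(f'pics/{n}{t}.png') for n in('scene','top')]);a=cv2.resize(a,(800,int(800*a.shape[0]/a.shape[1])));cv2.imwrite(f'pics/both{t}.png',a)
E
python3 look.py 2
```

```text
{'time_s': np.float64(4.025), 'eef_pos': array([ 0.4951, -0.0881,  0.031 ]), 'wrist_force': array([-12.4687,   4.0201,  35.1002]), 'opening': np.float64(0.6575)}
scene drive top x [-0.0236, 0.0201, 0.0585]
paddle z 129 [0.0338, 0.0364, 0.0393]
top drive top x [-0.0032, 0.0225, 0.0433]Traceback (most recent call last):
  File "look.py", line 10, in <module>
    m=(abs(Q[:,1]-.068)<.016+.004)&(Q[:,0]>-.055)&(Q[:,0]<-.011)&(Q[:,2]<.052)&(Q[:,2]>.02); print('paddle z',m.sum(),np.percentile(Q[m,2],[10,50,90]).round(4).tolist())
                                                                                                                      ~~~~~~~~~~~~~^^^^^^^^^^^^^^^^^^^
    return _quantile_unchecked(
        a, q, axis, out, overwrite_input, method, keepdims, weights)
    return _ureduce(a,
                    func=_quantile_ureduce_func,
    ...<5 lines>...
                    overwrite_input=overwrite_input,
                    method=method)
    r = func(a, **kwargs)
    result = _quantile(arr,
                       quantiles=q,
    ...<2 lines>...
                       out=out,
                       weights=wgt)
    slices_having_nans = np.isnan(arr[-1, ...])
                                  ~~~^^^^^^^^^
IndexError: index -1 is out of bounds for axis 0 with size 0
```

The drive came out to x≈-24 and the paddle is at z≈36 mm, its stop. The press is a firm 35 N, so I'll ease it about 1 mm and check again.

Emit:
step_arm([
  [-1, 0, 0, 0, 0, 0, 88],
  [-1, 0, 0, 0, 0, 0, 88],
  [-1, 0, 0, 0, 0, 0, 88],
  [-1, 0, 0, 0, 0, 0, 88],
])

```text
time_s: 4.62
eef_pos: [0.495, -0.0882, 0.0312]
eef_rot: [0.702, 0.084, 0.702, -0.084]
wrist_force: [-9.4, 2.8, 26.0]
opening: 0.657
```

```bash
sed -i "s/print('paddle z',m.sum(),/m.any() and print('paddle z',m.sum(),/" look.py; python3 look.py 3
```

```text
{'time_s': np.float64(4.625), 'eef_pos': array([ 0.495 , -0.0882,  0.0312]), 'wrist_force': array([-9.3833,  2.7861, 26.0408]), 'opening': np.float64(0.6571)}
scene drive top x [-0.0235, 0.019, 0.0615]
paddle z 132 [0.0336, 0.0363, 0.0395]
top drive top x [-0.0035, 0.0141, 0.0436]
```

View pics/both3.png

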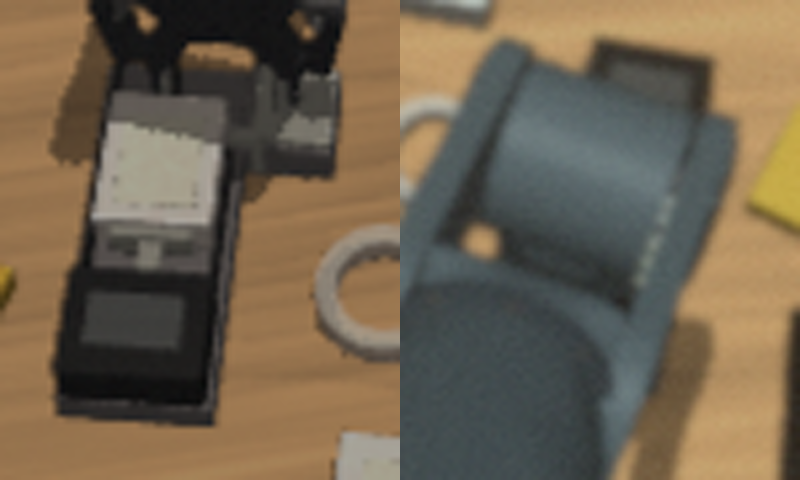

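The scene view shows the drive out about 24 mm, with the spring plate visible behind it at (150,245). Its front rests against the finger at (165,85), and the other finger holds the paddle down at (270,130). The readings are steady, so I'll hand it in.

```bash
python3 -c "
from bench import ctrl
print(ctrl.hand_in())"
```

```text
the job is handed in; nothing more can be done
None
```

I pressed the paddle down with one finger, the drive popped out past the latch, and the other finger stopped it over the ledge. I handed the job in with both still held, at about 4.6 s.

**Last checks:**
- **Paddle:** its top is at dock z≈36 mm, which is its lower stop. The upward force on the tool is steady at about 26 N, after I eased the press from 35 N.
- **Drive:** its front stands at dock x≈-24 mm, past the tooth at -8 mm and about 36 mm short of the ledge edge. It stayed there in two looks about 0.6 s apart.
- **Other things on the desk:** I saw no contact with anything else.

**Limits of the checks:** the arm blocked the top camera at the end, so these positions come from the scene camera only. The dock position is good to about 2–3 mm.

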